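# Send a brake cylinder into the parts washer through its sprung flap

## Task

Put the dark cast brake cylinder into the parts washer: raise the yellow splash guard by exactly one notch, so that its pawl holds it up by itself, then push the cylinder in through the sprung flap, using the spanner as a push stick where fingers cannot reach, until the flap has swung shut behind it. Leave the guard on that notch, lay the spanner flat on the washer's steel deck, clear of the guard, and leave the other things where they are.

Things in the scene. Friction and masses are not known exactly. Their poses are not given: they have to be found in the camera images.
- washer: Fixed grey cabinet 280 x 207 mm, lid at z 243 mm, with a steel deck at z 100 mm in front of its mouth. Origin: on the cart under the middle of the mouth's face; x = into the mouth, y = away from the robot, z up. Deck x -305..0, y -94..+70, no lip on the near edge (y -94), 10 mm lips on the far side and the left end. Rack of standing tools before it: solid to z 170; screwdriver rack at left: z 300.
- mouth (a point): Point on the deck (z 100 mm), middle of the tunnel, in the plane of the closed flap, 8 mm behind the cabinet's face; axes as the washer's. Tunnel 72 wide, 56 high under the flap's hinge, level floor 266 mm deep. Low guide strips funnel the last 40 mm of deck. Face, guard and its channels are too tall for a gripper's body to pass over, so a held thing enters only as far as it sticks out.
- guard_tab (a point): Middle of the top edge of the guard's lifting tab; moves with the guard. Tab 32 mm wide (along the washer's y), 8 mm thick, 40 mm high, standing free 32 mm above the guard plate and its channels; take it from above across the 32 mm. Origin of this point is 20 mm in front of the flap plane and, guard down, 128 mm above the deck.
- guard (a joint): Height of the yellow splash guard (300 g, plate 90 wide, 4 thick) above its lowest stop, m. At 0 its lower edge is 22 mm above the deck: too low for the cylinder. Toothed near edge with a sprung brass pawl: notches every 25 mm. Lifted some 26 to 40 mm and let go, it settles on the first notch at about 0.024; from 0.050 it hangs on the second and cannot be lowered.
- flap (a joint): Angle of the orange flap, rad: 0 hanging shut, up to 1.55 swung inward. 66 mm wide, hinged 56 mm above the deck, reaches 44 mm down, light spring (under 1 N at its edge). It rides on whatever passes and falls shut only once the cylinder's rear is over 42 mm past the flap plane. It drags on a thing drawn back out low; at 18 mm or more above the deck the spanner slides out freely.
- cylinder: Dark cast brake cylinder, 110 mm long (x), 0.42 kg, 37 mm high. Origin: middle of its underside; x = towards its nose, which starts facing the mouth; it ends 53 mm ahead and 55 mm behind the origin. Body sides are flat, 42 mm apart and 22 mm high; flange at the rear end (-x) 52 mm wide, 34 mm high, 8 mm thick.
- spanner: Steel combination spanner lying flat on the near side of the deck, 196 mm long (x), 145 g. Origin: middle of its underside; +x end towards the mouth. Grip the shank across (26 mm wide, 8 mm thick); +x open jaw 36 mm wide, 6 mm thick, ends 98 mm from the origin; -x ring 28 mm wide, 9 mm thick.
- spark_plug: Spark plug, 78 x 19 mm, lying along the deck's far lip, left end; bystander. Origin under its middle.
- tin: Open brown tin, 73 mm wide, 42 mm high, on the cabinet's lid; bystander. Origin under its middle.
- tape: Roll of cream masking tape, 68 mm wide, 24 mm high, on the cabinet's lid; bystander. Origin under its middle.

How it is judged (in metres and radians):
On the way, in this order (a step that is already met when the one before it is completed fails the run):
1. the guard hangs on its pawl one notch up, let go (value of joint guard between 0.022 and 0.032 m and contact force between the fingers and anything else below 0.1 N), for 0.2 s.
2. the spanner pushes the cylinder in while the flap is open (contact force between spanner and cylinder above 0.2 N and value of joint flap above 0.5 rad), for 0.1 s.
At the end, for the whole second after the job is handed in: The cylinder rests on the tunnel floor, its middle over 90 mm past the flap plane; the flap hangs shut (under 0.08 rad); the guard hangs on its first notch (22 to 32 mm up); the spanner lies flat and still on the deck, its middle over 100 mm outside the flap plane (x of cylinder in the frame of mouth above 0.09 m and z of cylinder in the frame of mouth below 0.02 m and linear speed of each of cylinder, spanner below 0.02 m/s and value of joint flap below 0.08 rad and value of joint guard between 0.022 and 0.032 m and x of spanner in the frame of mouth below -0.1 m and z of spanner in the frame of mouth between -0.006 and 0.016 m and angle between the z axis of spanner and the z axis of washer, either way round below 0.12 rad); the robot touches nothing.
It fails at once if the guard is raised towards its second notch (value of joint guard above 0.046 m).
It fails at once if the spark plug, the tin or the tape is shifted by more than 30 mm (distance of any of spark_plug, tin, tape from where it was at the start of the episode above 0.03 m).
It also fails if it takes over 64 s, if anything falls off the work surface, if the arm or the gripper's body presses on something with over 40 N, if the wrist force passes 120 N, or if a joint passes its speed limit or range.

## Robot

A 6-joint arm with a two-finger parallel gripper is mounted at the origin on a cart in front of the work surface, level with it; the furniture and walls round the work are solid. World frame = base frame: x ahead of the robot, y to its left, z up, the work surface at z = 0. Lengths are in mm, angles in rad, forces in N, time in s.
With the tool pointing down it reaches from about 400 to 925 mm from the base axis. Payload 12.5 kg.
Tool frame: the origin (TCP) lies on the mounting face of the last link; the fingertips stand 190 mm ahead of it and the grasp point (between the pads) lies 171 mm ahead of it; z points along the fingers, y is the line along which they close (so a half turn about z gives the same grasp; the last joint's range is limited). The gripper opens to 95 mm and grips with 3 to 60 N. Pads are 20 mm wide; open, the fingers measure 119 mm over their backs; the gripper's body (75 mm by 180 mm) begins 59 mm behind the grasp point.
Start: joints at [1.005, 0.491, 1.559, -0, 1.092, -0.106], TCP at [277.333, 560.099, 404.761] pointing down, gripper open.
Joint ranges: [-3.1, 3.1], [-0.84, 2.19], [0.05, 2.79], [-1.13, 4.28], [0.06, 2.93], [-2.69, 2.69]. Speed limits (rad/s): [2.22, 2.22, 2.79, 3.14, 3.14, 3.14].

## Interface

Orientations are given as [roll, pitch, yaw] about the fixed x, y, z axes, in that order (R = Rz(yaw) Ry(pitch) Rx(roll)).
In Python, from cell import env gives the robot as it stands.
- The arm moves only by the tool carry_out, never from a script. Its argument "series" is a list of rows, each a list of 5 numbers: the shift along the tool's x, y, z in m, then the turn about the tool's z in degrees, then the opening, from 0 (shut) to 1 (fully open). A call has 1 to 20 rows; each row is the pose to reach, as a shift and turn from the pose commanded when the call began, along the tool's axes at that moment; what a row does not reach only later rows make up. A row lasts 1/8 s, in which the tool goes at most 62.5 mm and 10.7 degrees, less where a joint would pass 70% of its speed; a pose out of reach is approached as far as the arm can. A call with a gripper value outside its range is refused whole. The fingers move at their own pace and stop on an object; the grip force is fixed at half the most. Time passes only in rows, so rows that repeat a pose let the fingers close. It gives the time, the measured TCP pose, the force, the opening and the grip force at its end, in the units of the state.
- env.state(): the state, without advancing time (a new reading comes with each control period).
- env.read_camera(name): name is "scene" or "top"; returns (picture, depth): 400x640x3 uint8, red, green, blue; 400x640 float32, mm along the optical axis (not along the pixel's ray), 0 where there is no reading.
- env.get_calibration(name): a dict with "intrinsics" (3x3 intrinsics, pixels), "cam_to_world" (4x4, takes a point from camera to world coordinates). Camera axes: x right, y up, looking along -z (the intrinsics and any distortion apply to the point x, -y, -z); pixel columns grow to the right and rows downward; lengths in mm; the calibration is good to about 2 mm. A picture is of the moment at which its call begins. get_calibration takes no time and is no camera call.
- env.job_done(): hands the job in; it is judged then, once.
The state is a dict: "t": time; "joints": joint angles; "qvel": joint speeds; "tau": joint torques, N m; "eef_pos": TCP position; "tcp_rot": TCP orientation; "ft_force": force on the tool from outside, world axes, zero at the start; "moment": the same for the moment, N m; "opening": opening from 0.0 (shut) to 1.0 (fully open); "grip_force": force on a finger pad.
Only numpy, scipy, OpenCV 4.12 (cv2) and the standard library are available. Lean on these libraries where they do the work, as an engineer would, in place of code of your own. Each camera call takes 0.05 s, during which the arm holds its last target. There are 200 camera calls.

## Working session

There is one attempt and no reset: what is moved stays moved. The work goes in short steps, Python scripts to look and compute and a tool call to move; the robot and the scene stay as the last step left them, time stands still between calls to the robot, and variables do not carry over. Pictures are saved under pics/ and viewed, at most 10 in all, crops included, and the job is handed in when it is done.

Besides the shell and the picture viewer there is one more tool, called after "Request:" in YAML: its name, and indented under it one key for each argument. carry_out: Moves the arm, as the interface text tells. Its arguments: {"type":"object","properties":{"series":{"type":"array","items":{"type":"array","items":{"type":"number"}}}},"required":["series"]}

```bash
ls; mkdir -p pics; python3 - <<'E'
from cell import env
import cv2,numpy as np
for n in("scene","top"):
    p,d=env.read_camera(n); cv2.imwrite(f"pics/{n}0.png",p[:,:,::-1]); np.savez(f"{n}0.npz",p=p,d=d)
    c=env.get_calibration(n); print(n,np.round(c["intrinsics"],1).tolist(),np.round(c["cam_to_world"],3).tolist(),c.keys())
print(env.state())
E
```

```text
pics
scene [[390.5, 0.0, 317.1], [0.0, 390.5, 197.6], [0.0, 0.0, 1.0]] [[-0.851, 0.33, -0.409, 348.214], [-0.525, -0.555, 0.645, 631.872], [-0.014, 0.763, 0.646, 717.044], [0.0, 0.0, 0.0, 1.0]] dict_keys(['intrinsics', 'cam_to_world'])
top [[425.3, 0.0, 314.9], [0.0, 425.3, 194.2], [0.0, 0.0, 1.0]] [[-0.005, 0.994, -0.106, 607.605], [-1.0, -0.004, 0.017, 99.921], [0.016, 0.106, 0.994, 1034.763], [0.0, 0.0, 0.0, 1.0]] dict_keys(['intrinsics', 'cam_to_world'])
{'t': 0.1, 'joints': array([ 1.00539349e+00,  4.91452950e-01,  1.55940500e+00, -2.54434933e-05,
        1.09169187e+00, -1.05623841e-01]), 'qvel': array([-0.00141197, -0.00033498, -0.00110527,  0.00047485, -0.00055946,
       -0.00179514]), 'tau': array([ 2.26014570e-03, -6.13624048e+01, -2.58605701e+01,  6.94268290e-02,
        4.70488763e-02, -7.07305344e-05]), 'eef_pos': array([277.31643893, 560.06208422, 404.24320038]), 'tcp_rot': array([-3.14063844e+00, -7.84701787e-05,  2.68182536e+00]), 'ft_force': array([-0.47192374, -0.75303828, -0.24556332]), 'moment': array([ 0.01694205, -0.01292284,  0.02854816]), 'grip_force': 0.0, 'opening': 1.000587783939616}
```

View pics/scene0.png

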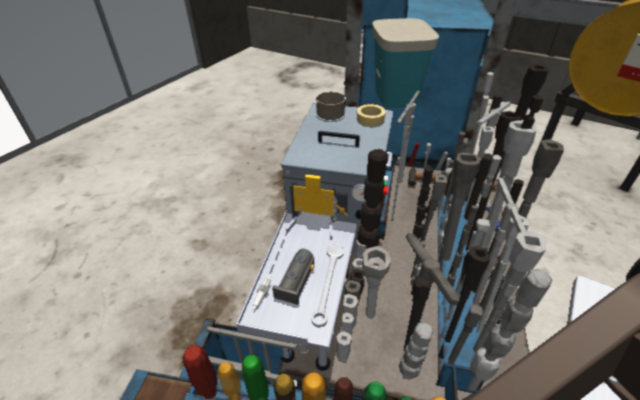

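View pics/top0.png

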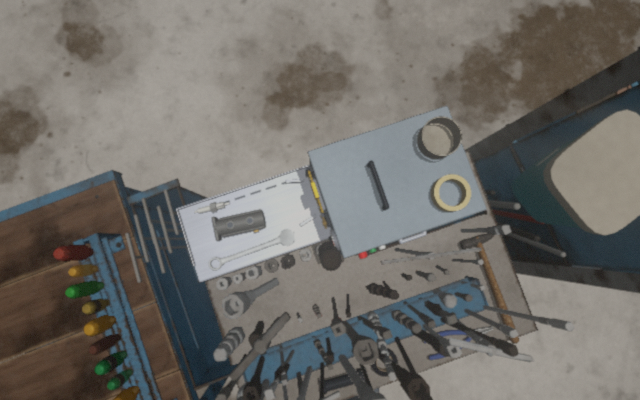

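```bash
cat > h.py <<'E'
import numpy as np,cv2
from cell import env
def pts(n,d):
    c=env.get_calibration(n);K=c["intrinsics"];T=c["cam_to_world"]
    v,u=np.mgrid[:d.shape[0],:d.shape[1]]
    P=np.stack([(u-K[0,2])/K[0,0]*d,-(v-K[1,2])/K[1,1]*d,-d],-1)
    return P@T[:3,:3].T+T[:3,3]
def ray(n,u,v,z):
    c=env.get_calibration(n);K=c["intrinsics"];T=c["cam_to_world"]
    r=T[:3,:3]@np.array([(u-K[0,2])/K[0,0],-(v-K[1,2])/K[1,1],-1]);o=T[:3,3]
    return o+r*(z-o[2])/r[2]
def rect(m,P):
    m=cv2.morphologyEx(m.astype(np.uint8),cv2.MORPH_OPEN,np.ones((3,3)))
    n,l,s,_=cv2.connectedComponentsWithStats(m); i=1+np.argmax(s[1:,4]); q=P[l==i]
    r=cv2.minAreaRect(q[:,:2].astype(np.float32)); return l==i,q,r
E
python3 - <<'E'
from h import *
f=np.load("top0.npz");d=f["d"];p=f["p"].astype(int);P=pts("top",d)
hsv=cv2.cvtColor(f["p"],cv2.COLOR_RGB2HSV)
Z=P[...,2];v,u=np.mgrid[:400,:640]
m=(abs(Z-243)<10)&(u>290)&(u<500)&(v>90)&(v<270)
l,q,r=rect(m,P);print("lid",r,np.median(q[:,2]),cv2.boxPoints(r).tolist())
m=(abs(Z-100)<8)&(u>165)&(u<340)&(v>150)&(v<290)&(f["p"].min(-1)>130)
l,q,r=rect(m,P);print("deck",r,np.median(q[:,2]),cv2.boxPoints(r).tolist())
m=(hsv[...,0]>15)&(hsv[...,0]<32)&(hsv[...,1]>150)&(u>290)&(u<330)&(v>150)&(v<220)
q=P[m];print("yellow top",m.sum(),q.mean(0)); print(np.round(np.c_[u[m],v[m],q]).astype(int)[::3].tolist())
m=(hsv[...,2]<110)&(u>205)&(u<272)&(v>203)&(v<245)
l,q,r=rect(m,P);print("cyl",r,np.percentile(q[:,2],[5,50,95]),np.c_[u[l],v[l]].min(0),np.c_[u[l],v[l]].max(0))
f=np.load("scene0.npz");d=f["d"];P=pts("scene",d);hsv=cv2.cvtColor(f["p"],cv2.COLOR_RGB2HSV)
m=(hsv[...,0]>15)&(hsv[...,0]<32)&(hsv[...,1]>150)&(u>285)&(u<345)&(v>170)&(v<220)
q=P[m];print("yellow scene",m.sum(),q.min(0),q.max(0),u[m].min(),u[m].max(),v[m].min(),v[m].max())
t=m&(v<186);print("tab",P[t].min(0),P[t].max(0),P[t].mean(0),u[t].min(),u[t].max(),v[t].min())
g=cv2.resize(np.load("top0.npz")["p"][140:300,165:345,::-1],None,fx=4,fy=3.7,interpolation=cv2.INTER_CUBIC);cv2.imwrite("pics/c1.png",cv2.resize(np.load("top0.npz")["p"][140:290,165:345,::-1],None,fx=4,fy=4,interpolation=cv2.INTER_CUBIC))
E
```

```text
lid ((718.4482421875, -66.75843811035156), (213.76498413085938, 286.26507568359375), 18.398338317871094) 242.92435365870182 [[571.8533325195312, 35.323490142822266], [662.2047729492188, -236.3092041015625], [865.0431518554688, -168.84036254882812], [774.6917114257812, 102.79232788085938]]
deck ((641.74658203125, 221.76275634765625), (164.87730407714844, 292.98553466796875), 18.317119598388672) 99.99441951160975 [[517.44580078125, 334.9244689941406], [609.524169921875, 56.784034729003906], [766.04736328125, 108.60104370117188], [673.968994140625, 386.7414855957031]]
yellow top 7 [703.03064351  87.67092792 226.53169143]
[[312, 184, 714, 92, 224], [315, 190, 702, 86, 226], [315, 193, 696, 86, 224]]
cyl ((627.8588256835938, 195.34963989257812), (191.27294921875, 38.49662780761719), 89.396728515625) [119.79924909 129.68218444 135.21610222] [217 221] [264 239]
yellow scene 1157 [348.21426504  63.35737471 123.09984927] [749.43548265 631.87174264 717.04406615] 293 344 174 215
tab [686.64836611  76.17114923 193.10961221] [745.22539992  98.19862357 228.68196416] [703.62772149  90.28417919 217.77710942] 294 320 174
```

View pics/c1.png

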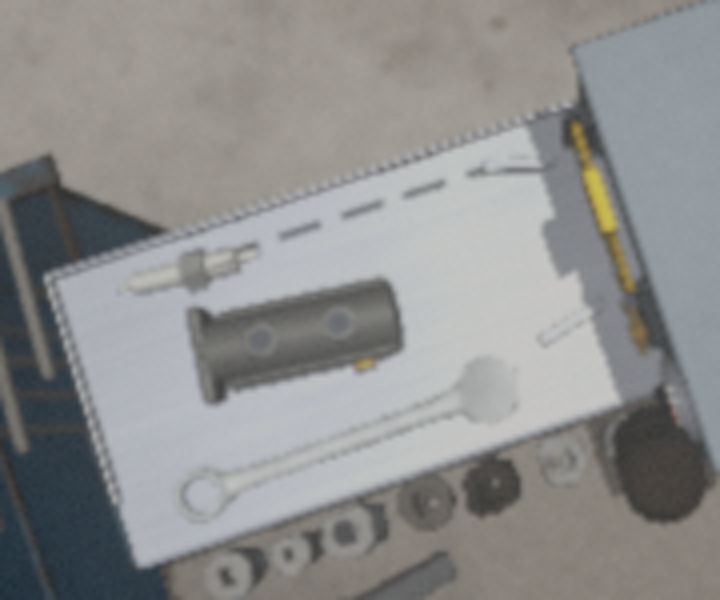

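```bash
cat >> h.py <<'E'
O=np.array([702.9,75.3,0.]);a=np.radians(18.36);EX=np.array([np.sin(a),-np.cos(a),0]);EY=np.array([np.cos(a),np.sin(a),0])
def W(p): p=np.asarray(p)-O; return np.round([p@EX,p@EY,p[2]],1)
def world(x,y): return np.round(O+x*EX+y*EY,1)
E
python3 - <<'E'
from h import *
c=lambda x,y,z:ray("top",165+x/4-.4,140+y/4-.4,z)
for n,x,y,z in[("ring end",178,499,105),("jaw end",520,382,104),("ring c",203,493,105),("jaw c",488,388,104),("flange near",213,402,128),("flange far",192,311,128),("nose near",402,347,122),("nose far",388,281,122),("tab a",586,170,228),("tab b",611,230,228),("plug",190,270,110),("strip n1",540,342,103),("strip n2",600,307,103)]:print(n,W(c(x,y,z)))
# scene rays
f=np.load("scene0.npz");hsv=cv2.cvtColor(f["p"],cv2.COLOR_RGB2HSV);d=f["d"];P=pts("scene",d)
v,u=np.mgrid[:400,:640]
m=(hsv[...,0]>15)&(hsv[...,0]<32)&(hsv[...,1]>150)&(u>285)&(u<345)&(v>170)&(v<186)
for r in range(174,186,2): 
  k=np.where(m[r])[0]; print(r,k.min(),k.max(),W(ray("scene",k.min(),r,228)),W(ray("scene",k.max(),r,228)))
# cylinder: points above deck
d=np.load("top0.npz")["d"];P=pts("top",d);Q=(P-O)@np.c_[EX,EY,[0,0,1]]
m=(Q[...,2]>108)&(Q[...,2]<145)&(Q[...,0]>-250)&(Q[...,0]<-80)&(Q[...,1]>-45)&(Q[...,1]<42)
l,q,r=rect(m,Q);print(r)
z=q[q[:,2]>120];print(z.mean(0),[ (b,np.round(z[abs(z[:,0]-b)<5].mean(0)[1],1),np.round(np.ptp(z[abs(z[:,0]-b)<5][:,1]),1)) for b in range(-230,-100,10)])
E
```

```text
ring end [-271.8  -65.1  105. ]
jaw end [-77.8 -64.4 104. ]
ring c [-258.2  -66.4  105. ]
jaw c [-95.4 -62.  104. ]
flange near [-234.   -23.1  128. ]
flange far [-230.3   26.4  128. ]
nose near [-131.2  -27.   122. ]
nose far [-127.4    9.   122. ]
tab a [-12.9  18.8 228. ]
tab b [-10.8 -12.3 228. ]
plug [-228.2   50.1  110. ]
strip n1 [-60.7 -47.3 103. ]
strip n2 [-23.5 -39.6 103. ]
174 307 307 [ -9.   17.1 228. ] [ -9.   17.1 228. ]
176 305 319 [-16.6  19.4 228. ] [-10.4  -9.  228. ]
178 305 320 [-23.2  17.7 228. ] [-16.6 -12.6 228. ]
180 306 319 [-29.3  14.  228. ] [-23.6 -12.1 228. ]
182 306 319 [-35.7  12.3 228. ] [-30.1 -13.6 228. ]
184 306 319 [-42.1  10.6 228. ] [-36.5 -15.1 228. ]
((-182.4912567138672, -3.552215576171875), (50.463653564453125, 108.54269409179688), 83.36751556396484)<stdin>:14: RuntimeWarning: Mean of empty slice.
  ret = um.true_divide(
Traceback (most recent call last):
ValueError: zero-size array to reduction operation maximum which has no identity
```

```bash
cat >> h.py <<'E'
from scipy.spatial.transform import Rotation as Ro
def go(x,y,gz,yaw=0.):
    "washer-frame grasp target (mm), yaw deg of grip relative to washer -> tool-axis shift (m), turn deg"
    s=env.state();R=Ro.from_euler("xyz",s["tcp_rot"]).as_matrix()
    t=O+x*EX+y*EY;t[2]=gz+171
    sh=R.T@(t-s["eef_pos"])/1000
    turn=np.degrees(s["tcp_rot"][2])-(108.36+yaw)
    print("shift",np.round(sh,4),"turn",round((turn+90)%180-90,2))
def where():
    s=env.state();p=s["eef_pos"]
    print("t",s["t"],"washer",W(p),"gz",round(p[2]-171,1),"yaw",round(np.degrees(s["tcp_rot"][2])-108.36,2),"open",round(s["opening"],3),"grip",s["grip_force"],"F",np.round(s["ft_force"],1))
E
python3 - <<'E'
from h import *
where();go(-14,3,300);go(-14,3,219)
E
```

```text
t 0.1 washer [-594.1 -251.2  404.2] gz 233.2 yaw 45.3 open 1.001 grip 0.0 F [-0.5 -0.8 -0.2]
shift [-0.5888 -0.2336 -0.0666] turn 45.3
shift [-0.5888 -0.2335  0.0144] turn 45.3
```

Request:
carry_out:
  series:
    - [0, 0, -0.06, 0, 0.7]
    - [0, 0, -0.11, 5, 0.7]
    - [-0.055, -0.022, -0.11, 15, 0.7]
    - [-0.11, -0.044, -0.11, 25, 0.7]
    - [-0.165, -0.066, -0.11, 35, 0.7]
    - [-0.22, -0.087, -0.11, 45.3, 0.7]
    - [-0.275, -0.109, -0.11, 45.3, 0.7]
    - [-0.33, -0.131, -0.11, 45.3, 0.7]
    - [-0.385, -0.153, -0.11, 45.3, 0.7]
    - [-0.44, -0.174, -0.11, 45.3, 0.7]
    - [-0.495, -0.196, -0.11, 45.3, 0.7]
    - [-0.55, -0.218, -0.11, 45.3, 0.7]
    - [-0.589, -0.2335, -0.1, 45.3, 0.7]
    - [-0.589, -0.2335, -0.067, 45.3, 0.7]
    - [-0.589, -0.2335, -0.067, 45.3, 0.7]
    - [-0.589, -0.2335, -0.067, 45.3, 0.7]
    - [-0.589, -0.2335, -0.067, 45.3, 0.7]

```text
t: 2.22
eef_pos: [701.3, 90.0, 473.4]
tcp_rot: [3.139, 0.001, 1.892]
ft_force: [-0.4, -0.1, -0.3]
opening: 0.699
grip_force: 0.0
```

```bash
python3 - <<'E'
from h import *
where();go(-14,3,219)
p,d=env.read_camera("scene");q,_=env.read_camera("top")
cv2.imwrite("pics/s1.png",np.vstack([cv2.resize(p[60:260,200:460,::-1],(780,600))])[:600])
E
```

```text
t 2.225 washer [-14.5   3.1 473.4] gz 302.4 yaw 0.04 open 0.699 grip 0.0 F [-0.4 -0.1 -0.3]
shift [-0.0005 -0.0003  0.0834] turn 0.04
```

View pics/s1.png

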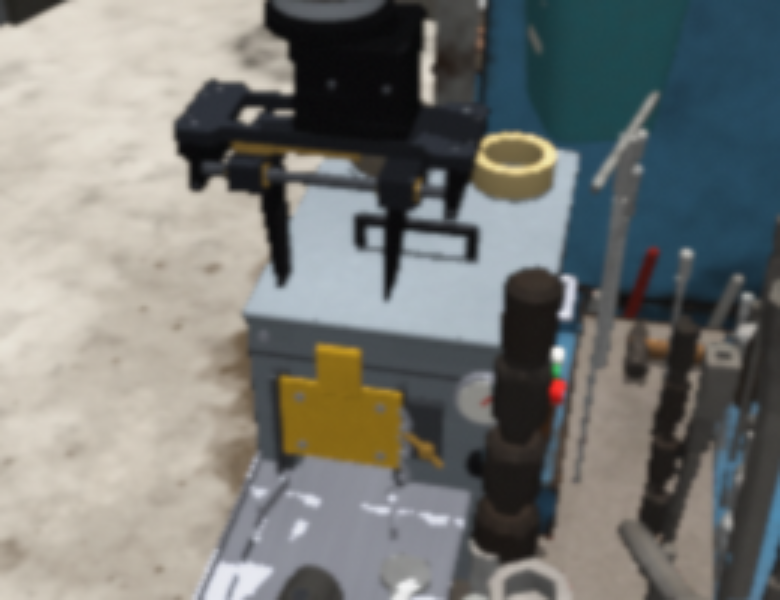

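Request:
carry_out:
  series:
    - [0, 0, 0.03, 0, 0.65]
    - [0, 0, 0.06, 0, 0.65]
    - [0, 0, 0.083, 0, 0.65]
    - [0, 0, 0.083, 0, 0.65]
    - [0, 0, 0.083, 0, 0.1]
    - [0, 0, 0.083, 0, 0.1]
    - [0, 0, 0.083, 0, 0.1]
    - [0, 0, 0.083, 0, 0.1]
    - [0, 0, 0.083, 0, 0.1]
    - [0, 0, 0.083, 0, 0.1]

```text
t: 3.58
eef_pos: [701.8, 90.2, 390.5]
tcp_rot: [3.138, -0.0, 1.892]
ft_force: [2.3, 6.6, -1.2]
opening: 0.335
grip_force: 32.9
```

Request:
carry_out:
  series:
    - [0, 0, -0.01, 0, 0.1]
    - [0, 0, -0.02, 0, 0.1]
    - [0, 0, -0.028, 0, 0.1]
    - [0, 0, -0.034, 0, 0.1]
    - [0, 0, -0.034, 0, 0.1]
    - [0, 0, -0.034, 0, 0.1]

```text
t: 4.32
eef_pos: [701.8, 90.1, 424.6]
tcp_rot: [3.137, -0.0, 1.892]
ft_force: [3.0, 6.5, 0.6]
opening: 0.333
grip_force: 31.5
```

```bash
python3 - <<'E'
from h import *
where()
E
```

```text
t 4.325 washer [-14.4   3.6 424.6] gz 253.6 yaw 0.02 open 0.333 grip 31.453311438672245 F [3.  6.5 0.6]
```

Request:
carry_out:
  series:
    - [0, 0, 0.005, 0, 0.1]
    - [0, 0, 0.008, 0, 0.1]
    - [0, 0, 0.008, 0, 0.65]
    - [0, 0, 0.008, 0, 0.65]
    - [0, 0, 0.008, 0, 0.65]
    - [0, 0, 0.008, 0, 0.65]
    - [0, 0, 0.008, 0, 0.65]
    - [0, 0, 0.008, 0, 0.65]
    - [0, 0, -0.03, 0, 0.65]
    - [0, 0, -0.07, 0, 0.65]
    - [0.06, 0, -0.08, 0, 0.65]
    - [0.12, 0, -0.08, 0, 0.65]
    - [0.18, 0, -0.08, 0, 0.65]
    - [0.24, 0, -0.06, 0, 0.65]
    - [0.24, 0, -0.06, 0, 0.65]
    - [0.24, 0, -0.06, 0, 0.65]

```text
t: 6.32
eef_pos: [626.1, 316.9, 483.9]
tcp_rot: [3.14, 0.001, 1.891]
ft_force: [0.7, -0.2, 0.1]
opening: 0.651
grip_force: 0.0
```

```bash
python3 - <<'E'
from h import *
where()
p,d=env.read_camera("scene");np.savez("scene2.npz",p=p,d=d)
cv2.imwrite("pics/s2.png",cv2.resize(p[140:340,200:460,::-1],(780,600)))
E
```

```text
t 6.325 washer [-253.5    3.2  483.9] gz 312.9 yaw 0.01 open 0.651 grip 0.0 F [ 0.7 -0.2  0.1]
```

View pics/s2.png

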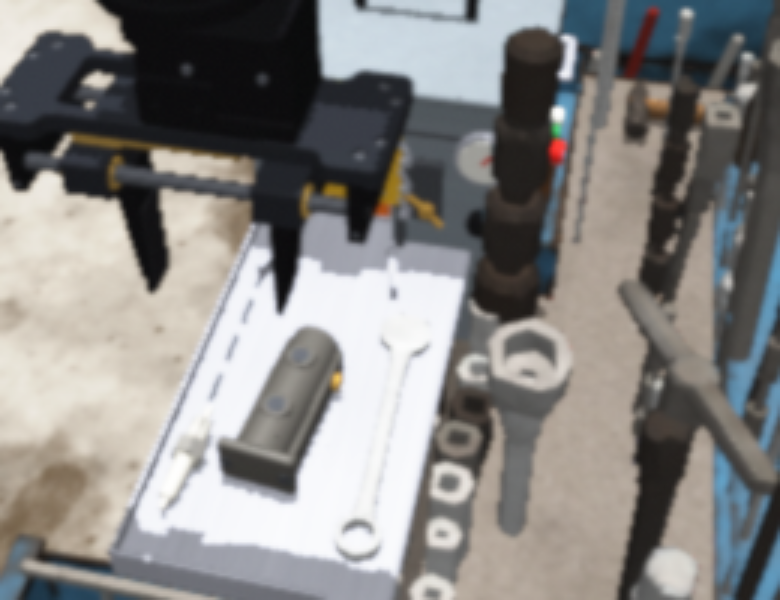

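```bash
python3 - <<'E'
from h import *
go(-211.5,-0.2,121,-6.5)
E
```

```text
shift [-0.0412 -0.0038  0.192 ] turn 6.45
```

Request:
carry_out:
  series:
    - [-0.041, -0.0035, 0.02, 6.5, 0.56]
    - [-0.041, -0.0035, 0.06, 6.5, 0.56]
    - [-0.041, -0.0035, 0.1, 6.5, 0.56]
    - [-0.041, -0.0035, 0.13, 6.5, 0.56]
    - [-0.041, -0.0035, 0.14, 6.5, 0.56]
    - [-0.041, -0.0035, 0.14, 6.5, 0.56]

```text
t: 7.12
eef_pos: [636.2, 276.4, 343.3]
tcp_rot: [3.141, -0.0, 1.776]
ft_force: [0.8, -0.2, -0.4]
opening: 0.559
grip_force: 0.0
```

```bash
python3 - <<'E'
from h import *
where();go(-211.5,-0.2,121,-6.5)
p,d=env.read_camera("scene")
cv2.imwrite("pics/s3.png",cv2.resize(p[200:340,220:420,::-1],(800,560)))
E
```

```text
t 7.125 washer [-211.9    0.   343.3] gz 172.3 yaw -6.58 open 0.559 grip 0.0 F [ 0.8 -0.2 -0.4]
shift [-0.0004 -0.0002  0.0513] turn -0.08
```

View pics/s3.png

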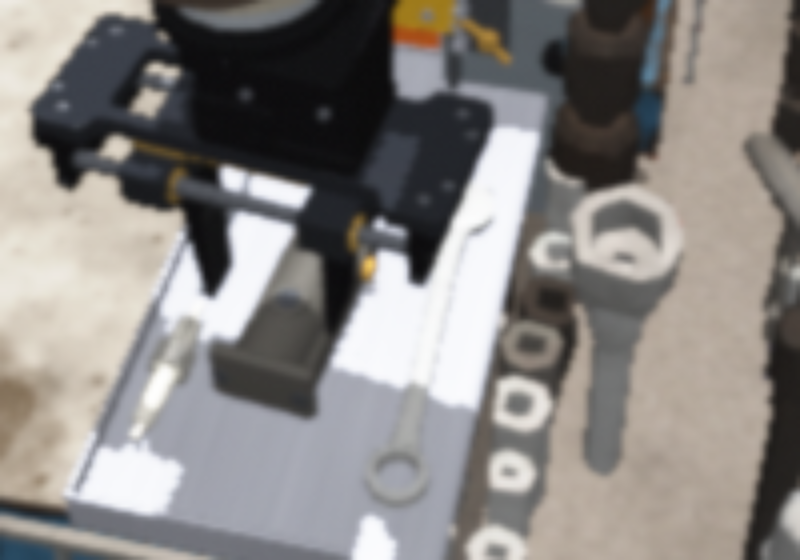

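Request:
carry_out:
  series:
    - [0, 0, 0.02, 0, 0.56]
    - [0, 0, 0.035, 0, 0.56]
    - [0, 0, 0.045, 0, 0.56]
    - [0, 0, 0.051, 0, 0.56]
    - [0, 0, 0.051, 0, 0.56]
    - [0, 0, 0.051, 0, 0.56]

```text
t: 7.92
eef_pos: [635.7, 277.3, 292.2]
tcp_rot: [3.141, -0.0, 1.778]
ft_force: [-0.0, 0.0, 0.0]
opening: 0.559
grip_force: 0.0
```

Request:
carry_out:
  series:
    - [0, 0, 0, 0, 0.2]
    - [0, 0, 0, 0, 0.2]
    - [0, 0, 0, 0, 0.2]
    - [0, 0, 0, 0, 0.2]
    - [0, 0, 0, 0, 0.2]
    - [0, 0, -0.003, 0, 0.2]
    - [0, 0, -0.003, 0, 0.2]

```text
t: 8.8
eef_pos: [635.3, 277.2, 294.2]
tcp_rot: [-3.14, 0.0, 1.778]
ft_force: [-0.2, 0.3, -3.7]
opening: 0.436
grip_force: 29.8
```

```bash
python3 - <<'E'
from h import *
where();go(-110,2.5,124);go(-64,2.5,124)
E
```

```text
t 8.8 washer [-212.9   -0.6  294.2] gz 123.2 yaw -6.51 open 0.436 grip 29.822866022586823 F [-0.2  0.3 -3.7]
shift [-0.1019  0.0147 -0.0008] turn -6.51
shift [-0.1476  0.0199 -0.0008] turn -6.51
```

Request:
carry_out:
  series:
    - [-0.03, 0.006, 0, -3, 0.2]
    - [-0.06, 0.011, 0, -6.5, 0.2]
    - [-0.09, 0.0145, 0, -6.5, 0.2]
    - [-0.103, 0.0158, 0, -6.5, 0.2]
    - [-0.103, 0.0158, 0, -6.5, 0.2]
    - [-0.115, 0.017, 0, -6.5, 0.2]
    - [-0.125, 0.0183, 0, -6.5, 0.2]
    - [-0.135, 0.0195, 0, -6.5, 0.2]
    - [-0.142, 0.0203, 0, -6.5, 0.2]
    - [-0.146, 0.0207, 0, -6.5, 0.2]
    - [-0.146, 0.0207, 0, -6.5, 0.2]

```text
t: 10.18
eef_pos: [685.8, 138.4, 294.6]
tcp_rot: [-3.141, -0.0, 1.891]
ft_force: [0.4, 0.9, -5.4]
opening: 0.44
grip_force: 29.8
```

```bash
python3 - <<'E'
from h import *
where()
p,d=env.read_camera("scene");q,_=env.read_camera("top")
cv2.imwrite("pics/s4.png",np.hstack([cv2.resize(p[150:300,220:370,::-1],(400,400)),cv2.resize(q[130:280,220:370,::-1],(400,400))]))
E
```

```text
t 10.175 washer [-65.3   3.7 294.6] gz 123.6 yaw -0.02 open 0.44 grip 29.826622903347015 F [ 0.4  0.9 -5.4]
```

View pics/s4.png

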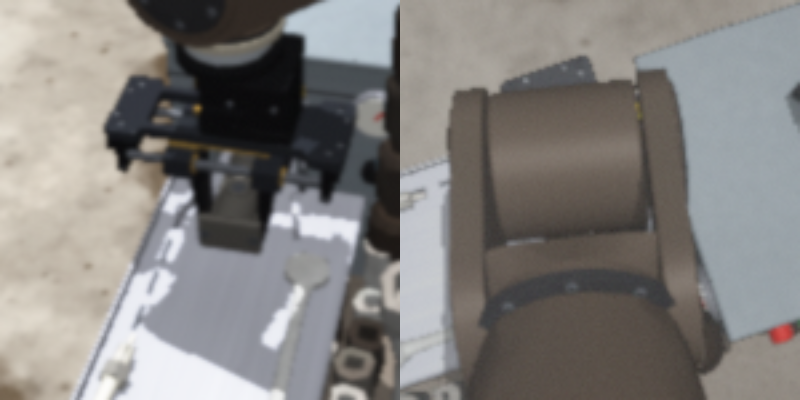

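Request:
carry_out:
  series:
    - [0, 0, 0.002, 0, 0.2]
    - [0, 0, 0.002, 0, 0.57]
    - [0, 0, 0.002, 0, 0.57]
    - [0, 0, 0.002, 0, 0.57]
    - [0, 0, 0.002, 0, 0.57]
    - [0, 0, -0.03, 0, 0.57]
    - [0, 0, -0.06, 0, 0.5]
    - [0.03, -0.01, -0.08, 0, 0.38]
    - [0.08, -0.03, -0.08, 0, 0.38]
    - [0.13, -0.06, -0.08, 0, 0.38]
    - [0.155, -0.067, -0.08, 0, 0.38]
    - [0.155, -0.067, -0.08, 0, 0.38]
    - [0.155, -0.067, -0.08, 0, 0.38]

```text
t: 11.9
eef_pos: [573.9, 264.2, 374.8]
tcp_rot: [3.141, 0.0, 1.891]
ft_force: [0.2, -0.9, -0.2]
opening: 0.377
grip_force: 0.0
```

```bash
python3 - <<'E'
from h import *
where();go(-220,-64.3,121,1)
p,d=env.read_camera("scene")
cv2.imwrite("pics/s5.png",cv2.resize(p[150:350,200:460,::-1],(780,600)))
P=pts("scene",d);Q=(P-O)@np.c_[EX,EY,[0,0,1]]
q,dd=env.read_camera("top");np.savez("t5.npz",p=q,d=dd)
Q=(pts("scene",d)-O)@np.c_[EX,EY,[0,0,1]]
m=(Q[...,0]>-250)&(Q[...,0]<-120)&(Q[...,1]>-90)&(Q[...,1]<-45)&(Q[...,2]>104.5)&(Q[...,2]<118)
b=Q[m];print(len(b));
for x in range(-250,-120,15):
  k=b[abs(b[:,0]-x)<7.5]
  if len(k):print(x,np.round(k[:,1].min(),1),np.round(k[:,1].max(),1),np.round(np.median(k[:,2]),1))
E
```

```text
t 11.9 washer [-219.9  -63.   374.8] gz 203.8 yaw -0.01 open 0.377 grip 0.0 F [ 0.2 -0.9 -0.2]
shift [ 0.0001 -0.0014  0.0828] turn -1.01
248
-250 -74.5 -57.9 107.6
-235 -71.2 -59.9 106.5
-220 -70.3 -60.4 106.1
-205 -69.8 -60.0 105.8
-190 -69.6 -59.4 105.8
-175 -69.1 -59.1 105.8
-160 -68.1 -58.9 105.9
-145 -65.1 -58.4 106.0
-130 -62.0 -57.4 105.4
```

View pics/s5.png

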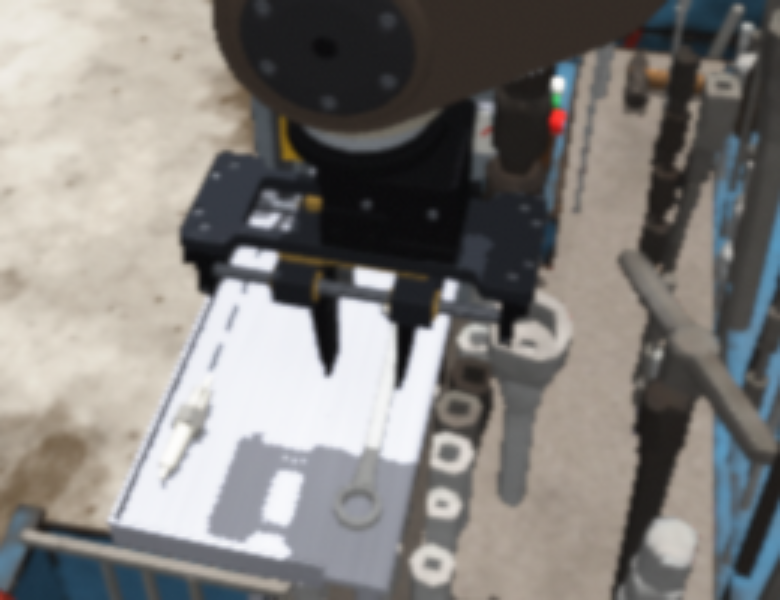

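Request:
carry_out:
  series:
    - [0, -0.0016, 0.03, -1.2, 0.38]
    - [0, -0.0016, 0.055, -1.2, 0.38]
    - [0, -0.0016, 0.07, -1.2, 0.38]
    - [0, -0.0016, 0.078, -1.2, 0.38]
    - [0, -0.0016, 0.083, -1.2, 0.38]
    - [0, -0.0016, 0.083, -1.2, 0.38]
    - [0, -0.0016, 0.083, -1.2, 0.38]

```text
t: 12.88
eef_pos: [572.0, 264.2, 292.3]
tcp_rot: [3.141, -0.0, 1.912]
ft_force: [-0.2, -0.3, 0.0]
opening: 0.379
grip_force: 0.0
```

Request:
carry_out:
  series:
    - [0, 0, 0, 0, 0.0]
    - [0, 0, 0, 0, 0.0]
    - [0, 0, 0, 0, 0.0]
    - [0, 0, 0, 0, 0.0]
    - [0, 0, 0, 0, 0.0]
    - [0, 0, 0, 0, 0.0]

```text
t: 13.62
eef_pos: [571.9, 264.2, 292.0]
tcp_rot: [3.141, -0.0, 1.912]
ft_force: [-1.1, 0.4, 4.7]
opening: 0.201
grip_force: 30.0
```

Request:
carry_out:
  series:
    - [0, 0, -0.01, 0, 0.0]
    - [0, 0, -0.02, 0, 0.0]
    - [0, 0, -0.03, 0, 0.0]
    - [0.01, 0, -0.03, 1.2, 0.0]
    - [0.026, 0, -0.03, 1.2, 0.0]
    - [0.026, 0, -0.03, 1.2, 0.0]

```text
t: 14.38
eef_pos: [562.5, 290.0, 321.4]
tcp_rot: [-3.141, -0.0, 1.893]
ft_force: [-0.1, -0.8, -1.9]
opening: 0.202
grip_force: 30.0
```

```bash
python3 - <<'E'
from h import *
where()
p,d=env.read_camera("scene");q,dd=env.read_camera("top");np.savez("t6.npz",p=p,d=d,q=q,dd=dd)
for n,D in(("scene",d),("top",dd)):
  Q=(pts(n,D)-O)@np.c_[EX,EY,[0,0,1]]
  m=(Q[...,0]>-300)&(Q[...,0]<-85)&(Q[...,1]>-95)&(Q[...,1]<-40)&(Q[...,2]>108)&(Q[...,2]<150)
  b=Q[m];print(n,len(b))
  for x in range(-300,-85,15):
    k=b[abs(b[:,0]-x)<7.5]
    if len(k)>3:print(x,np.round(k[:,1].min(),1),np.round(k[:,1].max(),1),np.round(np.median(k[:,2]),1),len(k))
  print("max x",b[:,0].max())
  m=(Q[...,0]>-100)&(Q[...,0]<-50)&(Q[...,1]>-35)&(Q[...,1]<40)&(Q[...,2]>105)&(Q[...,2]<140)
  b=Q[m];print("cyl",len(b), b.min(0) if len(b) else 0,b.max(0)if len(b) else 0)
cv2.imwrite("pics/s6.png",np.hstack([cv2.resize(p[150:300,220:370,::-1],(400,400)),cv2.resize(q[150:300,200:350,::-1],(400,400))]))
E
```

```text
t 14.375 washer [-248.   -65.6  321.4] gz 150.4 yaw 0.1 open 0.202 grip 29.988119139452465 F [-0.1 -0.8 -1.9]
scene 363
-300 -79.1 -53.3 137.5 61
-285 -80.4 -52.2 137.2 71
-270 -75.2 -57.9 136.8 64
-255 -83.5 -50.4 136.2 107
-240 -83.2 -56.1 135.3 47
-225 -68.7 -61.0 134.6 13
max x -222.99532245073965
cyl 2 [-90.53306959  26.34527623 107.49154904] [-89.46564622  26.54591526 109.43569022]
top 439
-225 -71.7 -61.8 135.3 26
-210 -71.8 -61.8 134.9 37
-195 -71.8 -61.9 134.7 37
-180 -71.9 -61.9 134.3 35
-165 -71.9 -61.3 133.8 37
-150 -73.4 -60.1 134.1 41
-135 -82.7 -51.6 134.2 82
-120 -84.1 -48.9 134.2 116
-105 -80.2 -53.0 133.7 28
max x -106.39437366543937
cyl 385 [-97.59722323 -23.95366434 105.00087843] [-50.08449529  27.78990258 139.76884195]
```

View pics/s6.png

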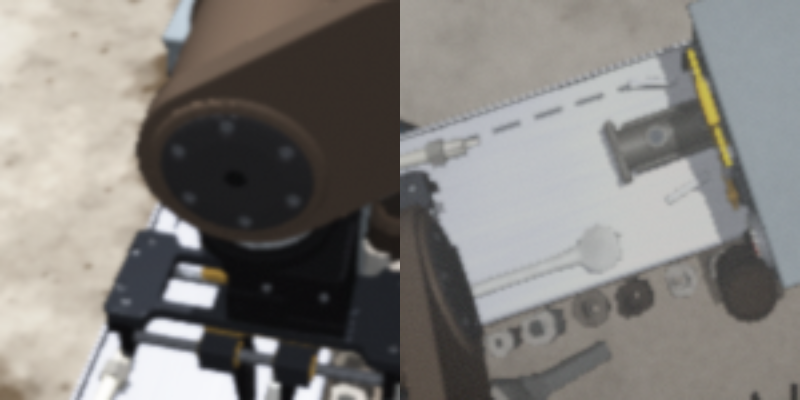

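Request:
carry_out:
  series:
    - [0, 0.03, 0, 0, 0.0]
    - [0, 0.06, 0, 0, 0.0]
    - [0, 0.069, 0.004, 0, 0.0]
    - [0, 0.069, 0.007, 0, 0.0]
    - [-0.01, 0.069, 0.007, 0, 0.0]
    - [-0.02, 0.069, 0.007, 0, 0.0]
    - [-0.03, 0.069, 0.007, 0, 0.0]
    - [-0.04, 0.069, 0.007, 0, 0.0]
    - [-0.052, 0.069, 0.007, 0, 0.0]
    - [-0.064, 0.069, 0.007, 0, 0.0]
    - [-0.076, 0.069, 0.007, 0, 0.0]
    - [-0.076, 0.069, 0.007, 0, 0.0]

```text
t: 15.98
eef_pos: [653.1, 236.9, 314.8]
tcp_rot: [3.142, 0.001, 1.89]
ft_force: [-0.0, 0.1, -1.5]
opening: 0.202
grip_force: 30.0
```

```bash
python3 - <<'E'
from h import *
where()
q,dd=env.read_camera("top")
Q=(pts("top",dd)-O)@np.c_[EX,EY,[0,0,1]]
m=(Q[...,0]>-165)&(Q[...,0]<-25)&(Q[...,1]>-45)&(Q[...,1]<45)&(Q[...,2]>108)&(Q[...,2]<142)
b=Q[m]
for x in range(-160,-22,8):
    k=b[abs(b[:,0]-x)<4]
    if len(k)>3:print(x,np.round(k[:,1].min(),1),np.round(k[:,1].max(),1),np.round(np.median(k[:,2]),1),len(k))
E
```

```text
t 15.975 washer [-169.1    3.6  314.8] gz 143.8 yaw -0.07 open 0.202 grip 29.987824282216025 F [-0.   0.1 -1.5]
-120 -2.7 7.3 128.2 19
-112 -2.8 7.3 128.5 18
-104 -2.9 7.1 128.2 20
-96 -2.8 7.4 127.9 18
-88 -2.8 7.4 128.2 19
-80 -3.0 7.2 127.7 19
-72 -3.5 8.3 127.7 22
-64 -44.9 9.2 127.6 27
-56 -45.0 15.2 127.4 48
-48 -44.9 19.4 127.4 69
-40 -44.4 20.1 127.3 65
-32 -44.4 44.7 126.3 52
-24 -41.0 45.0 129.1 29
```

Request:
carry_out:
  series:
    - [-0.012, 0, 0, 0, 0.0]
    - [-0.024, 0, 0, 0, 0.0]
    - [-0.036, 0, 0, 0, 0.0]
    - [-0.048, 0, 0, 0, 0.0]
    - [-0.06, 0, 0, 0, 0.0]
    - [-0.07, 0, 0, 0, 0.0]
    - [-0.08, 0, 0, 0, 0.0]
    - [-0.088, 0, 0, 0, 0.0]
    - [-0.095, 0, 0, 0, 0.0]
    - [-0.098, 0, 0, 0, 0.0]
    - [-0.098, 0, 0, 0, 0.0]

```text
t: 17.4
eef_pos: [683.6, 144.9, 314.7]
tcp_rot: [3.141, 0.001, 1.891]
ft_force: [0.1, 1.4, -2.4]
opening: 0.201
grip_force: 30.0
```

```bash
python3 - <<'E'
from h import *
where()
q,dd=env.read_camera("top")
Q=(pts("top",dd)-O)@np.c_[EX,EY,[0,0,1]]
m=(Q[...,0]>-100)&(Q[...,0]<-10)&(Q[...,1]>-40)&(Q[...,1]<45)&(Q[...,2]>108)&(Q[...,2]<142)
b=Q[m]
for x in range(-64,-8,8):
    k=b[abs(b[:,0]-x)<4]
    if len(k)>3:print(x,np.round(k[:,1].min(),1),np.round(k[:,1].max(),1),np.round(np.median(k[:,2]),1),len(k))
E
```

```text
t 17.4 washer [-72.1   3.6 314.7] gz 143.7 yaw -0.01 open 0.201 grip 29.999352256563725 F [ 0.1  1.4 -2.4]
```

Request:
carry_out:
  series:
    - [0.004, 0, -0.001, 0, 0.0]
    - [0.02, 0, -0.002, 0, 0.0]
    - [0.04, 0, -0.002, 0, 0.0]
    - [0.06, 0, -0.002, 0, 0.0]
    - [0.08, 0, -0.002, 0, 0.0]
    - [0.1, 0, -0.002, 0, 0.0]
    - [0.12, 0, -0.002, 0, 0.0]
    - [0.145, -0.01, -0.002, 0, 0.0]
    - [0.153, -0.03, 0, 0, 0.0]
    - [0.153, -0.034, 0.008, 0, 0.0]
    - [0.153, -0.034, 0.016, 0, 0.0]
    - [0.153, -0.034, 0.02, 0, 0.0]
    - [0.153, -0.034, 0.0215, 0, 0.0]
    - [0.153, -0.034, 0.0215, 0, 0.0]

```text
t: 19.2
eef_pos: [603.3, 279.6, 293.1]
tcp_rot: [3.141, 0.0, 1.891]
ft_force: [0.7, 0.9, 1.1]
opening: 0.205
grip_force: 30.0
```

Request:
carry_out:
  series:
    - [0, 0, 0, 0, 0.4]
    - [0, 0, 0, 0, 0.4]
    - [0, 0, 0, 0, 0.4]
    - [0, 0, 0, 0, 0.4]
    - [0, 0, -0.02, 0, 0.4]
    - [0, 0, -0.05, 0, 0.4]
    - [0, 0, -0.1, 0, 0.4]
    - [0, 0, -0.15, 0, 0.4]
    - [0, 0, -0.2, 0, 0.4]
    - [0, -0.05, -0.22, 0, 0.4]
    - [0, -0.1, -0.22, 0, 0.4]
    - [0, -0.15, -0.22, 0, 0.4]
    - [0, -0.18, -0.22, 0, 0.4]
    - [0, -0.18, -0.22, 0, 0.4]
    - [0, -0.18, -0.22, 0, 0.4]

```text
t: 21.08
eef_pos: [432.7, 223.2, 513.5]
tcp_rot: [3.141, -0.0, 1.891]
ft_force: [-0.8, -0.6, -0.9]
opening: 0.398
grip_force: 0.0
```

```bash
python3 - <<'E'
from h import *
where()
p,d=env.read_camera("scene");q,dd=env.read_camera("top")
Q=(pts("top",dd)-O)@np.c_[EX,EY,[0,0,1]]
m=(Q[...,0]>-295)&(Q[...,0]<-45)&(Q[...,1]>-85)&(Q[...,1]<30)&(Q[...,2]>103.5)&(Q[...,2]<142)
b=Q[m]
for x in range(-290,-48,16):
    k=b[abs(b[:,0]-x)<8]
    if len(k)>3:print(x,np.round(np.percentile(k[:,1],[5,95]),1),np.round(np.median(k[:,2]),1),len(k))
cv2.imwrite("pics/s7.png",np.hstack([cv2.resize(p[150:330,230:380,::-1],(400,480)),cv2.resize(q[130:280,200:350,::-1],(400,480))]))
hsv=cv2.cvtColor(p,cv2.COLOR_RGB2HSV);v,u=np.mgrid[:400,:640];P=(pts("scene",d)-O)@np.c_[EX,EY,[0,0,1]]
m=(hsv[...,0]>18)&(hsv[...,0]<32)&(hsv[...,1]>150)&(u>285)&(u<345)&(v>150)&(v<225)
print("guard z",np.percentile(P[m][:,2],[1,50,99]),m.sum())
m=(hsv[...,0]<15)&(hsv[...,1]>140)&(u>285)&(u<345)&(v>180)&(v<230)
if m.sum():print("flap",m.sum(),np.percentile(P[m],[5,50,95],axis=0))
E
```

```text
t 21.075 washer [-225.5 -209.9  513.5] gz 342.5 yaw -0.01 open 0.398 grip 0.0 F [-0.8 -0.6 -0.9]
-290 [-56.2  12.9] 103.8 5
-274 [-42.7 -16.5] 107.8 41
-258 [-56.7  -6. ] 107.4 50
-242 [-69.3 -25.2] 106.5 48
-226 [-39.1 -27. ] 106.5 40
-210 [-37.   -8.4] 105.7 40
-194 [-36.7 -21.8] 106.2 38
-178 [-36.7 -27.7] 105.9 35
-162 [-39.6   1.8] 105.9 36
-146 [-36.8  -5.1] 105.5 37
-130 [-36.9  14.7] 106.0 44
-114 [-44.1 -17.5] 106.1 74
-98 [-48.1 -16.2] 106.1 113
-82 [-42.5 -21.3] 106.5 23
-66 [-62.4 -19.5] 104.9 7
-50 [-48.9  23.5] 111.4 27
guard z [146.38018738 190.09306866 251.38564559] 1214
flap 97 [[  4.48193567 -25.47800467 117.40254102]
 [  6.59858294   3.44165489 122.76933676]
 [  8.69550927  33.7095494  129.10895408]]
```

View pics/s7.png

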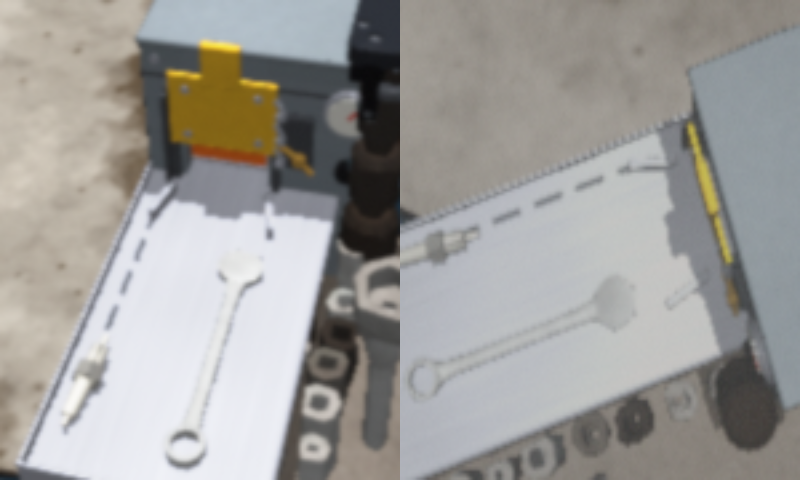

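The guard sits one notch up, with its top at z 251 mm. The orange flap (crop about 230,156) hangs shut at x 4–9, level with its plane. The spanner lies flat on the deck, the cylinder is out of sight inside the tunnel, and the spark plug is where it started.

```bash
python3 -c "
from cell import env
print(env.job_done())"
```

```text
the job is handed in; nothing more can be done
None
```

I handed the job in at about 21 s of the 64 s; no verdict came back. The last pictures show the guard on its first notch, the flap shut, the spanner flat on the deck and the cylinder out of sight in the tunnel, its middle about 117 mm past the flap plane, judged from how far the spanner reached.

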